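Set the ratchet stand level with the V rest and lay the tube across

ROBOT

A 6-joint arm with a two-finger parallel gripper is mounted at the origin on the work surface. World frame = base frame: x ahead of the robot, y to its left, z up, the work surface at z = 0. Lengths are in m, angles in rad, forces in N, time in s.
With the tool pointing down it reaches from about 0.325 to 0.775 m from the base axis. Payload 5.5 kg.
Tool frame: the origin (TCP) lies midway between the tips of the shut fingers; the grasp point (between the pads) lies 19 mm behind it; x points along the fingers, y is the direction in which the jaws open and shut, and the axes are right-handed (so a half turn about x gives the same grasp; the last joint's range is limited). The gripper opens to 85 mm and grips with 20 to 120 N. Pads are 22 mm wide; open, the fingers measure 114 mm over their backs; the gripper's body (76 mm by 85 mm) begins 54 mm behind the grasp point. The pads swing forward as they close: fully open they stand 13 mm farther back than shut.
Start: joints at [-0.057, 0.091, 1.231, -0, 1.82, -0.057], TCP at [0.6, -0, 0.231] pointing down, gripper open.
Joint ranges: [-2.87, 2.87], [-0.86, 2.18], [0.17, 2.46], [-1.51, 4.65], [0.06, 2.69], [-2.65, 2.65]. Speed limits (rad/s): [2.57, 2.57, 3.01, 3.14, 3.14, 3.14].

INTERFACE

Orientations are given as [roll, pitch, yaw] about the fixed x, y, z axes, in that order (R = Rz(yaw) Ry(pitch) Rx(roll)).
In Python, from plant import observe, cams, job gives the robot as it stands. The module is installed in compiled form; this text tells all that it offers.
- The arm moves only by the tool carry_out, never from a script. Its arguments are lists of equal length, an entry for each row: "translation": the shift along the tool's x, y, z each as a share of 50 mm, from -1 to 1, a list of three; "twist": the turn about the tool's x as a share of 6 degrees, from -1 to 1. In form: {"translation": [[x, y, z], ...], "twist": [twist, ...]}. A call has exactly 8 rows; each row shifts and turns the pose as measured when the row begins, along the tool's axes as they then stand; what a row does not reach is not made up. A row lasts 1/8 s, in which the tool goes at most 62.5 mm and 10.7 degrees, less where a joint would pass 70% of its speed; a pose out of reach is approached as far as the arm can. A call with a number of a shift or a turn outside -1 to 1 is refused whole. A call with a gripper value outside its range is refused whole. "jaw" is the closure, from 0 (fully open) to 1 (shut), set as the call begins (left out, the last holds). The fingers move at their own pace and stop on an object; the grip force is fixed at half the most. Time passes only in rows, so rows that do not move let the fingers close, or fill a call up. It gives the time, the measured TCP pose, the force and the opening at its end, in the units of the state.
- observe(): the state, without advancing time (a new reading comes with each control period).
- cams.get_image(name): name is "scene" or "side" or "wrist"; returns (picture, depth): 420x560x3 uint8, red, green, blue; 420x560 float32, m along the optical axis (not along the pixel's ray), 0 where there is no reading.
- cams.get_calibration(name): a dict with "camera_matrix" (3x3 intrinsics, pixels), "pose" (4x4, takes a point from camera to world coordinates); the wrist camera has in their place "hand_eye" (4x4, takes a point from camera to tool coordinates, whose origin is the TCP and whose axes are the tool frame's). Camera axes: x right, y up, looking along -z (the intrinsics and any distortion apply to the point x, -y, -z); pixel columns grow to the right and rows downward; lengths in m; the calibration is good to about 2 mm. A picture is of the moment at which its call begins: read the wrist's pose just before it. get_calibration takes no time and is no camera call.
- job.job_done(): hands the job in, once; it reports no verdict.
The state is a dict: "time_s": time; "qpos": joint angles; "qvel": joint speeds; "joint_torque": joint torques, N m; "tcp_pos": TCP position; "eef_rot": TCP orientation; "force": force on the tool from outside, world axes, zero at the start; "wrist_torque": the same for the moment, N m; "width": finger opening in m.
Only numpy, scipy, OpenCV 4.12 (cv2) and the standard library are available. Lean on these libraries where they do the work, as an engineer would, in place of code of your own. Each camera call takes 0.05 s, during which the arm holds its last target. There are 200 camera calls.

TASK

The blue frame tube is to lie level for grinding, between the red ratchet stand and the grey V rest right beside it. Lift the stand's column click by click to the notch at which its V is level with that of this rest (four clicks up for the low rest, six for the high one), let it down gently until column and head sit firmly on the pawl instead of letting them drop, and let go; then lay the blue tube from the cradle across the two Vs so that it rests in both, without dropping it. Leave the other things on the bench where they are, and do not lift or tip the stand.

Things in the scene. Friction and masses are not known exactly. Their poses are not given: they have to be found in the camera images.
- rest_low: The low one of two grey V rests bolted to the bench in line with the stand: a 120 x 80 x 10 mm foot plate, a 40 mm square post, a steel V head on a dark block. Origin: centre of its underside, on the bench. z up; its V runs along its y axis. Either rest may be the one beside the stand (V points 130 to 145 mm apart); the other is about 310 mm from the stand and not used.
- rest_low_v (a point): Point in the V of the low rest where the axis of a 25 mm tube lies, 265 mm above the bench. The V head is 30 mm long along the V and 57 mm wide over its two 45-degree flanks, whose lips are 48 mm apart and stand 6 mm above this point; a tube comes down into it freely from above.
- rest_high: The high grey V rest, otherwise as the low one. Origin: centre of its underside, on the bench; its V runs along its y axis.
- rest_high_v (a point): Point in the V of the high rest where the axis of a 25 mm tube lies, 295 mm above the bench. V head as that of the low rest.
- stand: Red ratchet stand (small axle stand), loose on the bench, 2.8 kg: four legs on a square foot 154 mm wide, a 40 mm square sleeve with its top at 135 mm. Origin: centre of its underside. z up; its y axis lies along the V of its head, within 0.08 rad of the y axes of the rests, which stand on its +y side. The pawl and its lever are on its +x side.
- head: Head on top of the stand's column, 0.25 kg: a yellow block and a steel V. It sits on the toothed column (22 mm bar, 0.45 kg) held by a captive cross pin in a slot, so it has some free lift before it takes the column along. Its origin is the stand's origin at the start and rises with it. It starts at the lowest notch; the low rest is level four notches up, the high rest six; the top stop is at 112 mm.
- head_v (a point): Point in the V of the head where the axis of a 25 mm tube lies, with the head down on its column: 205 mm above the bench at the lowest notch (the start) and 15 mm more for each notch. V shaped as those of the rests.
- head_grip (a point): Centre of the head's yellow block, 28 mm below head_v. The block is 44 mm along the stand's x, 30 mm along its y, 18 mm high. The end faces of block and V are flush, flat and upright, 30 mm apart along y: the place to grip it, from above.
- pawl_pin (a point): Pin of the stand's spring pawl, on its +x side, 97 mm up; a black lever sticks out 75 mm from it (pressed down, it trips the pawl and the column falls: not needed). Lifting head and column takes about 7 N; 5 mm above a notch the next tooth begins to push the pawl aside: 5 to 12 N more, fading by 11 mm. The pawl clicks in 3 mm above the new notch; lowered, the column comes to bear there.
- cradle: Wooden cradle fixed on the bench with three tubes side by side, 65 mm apart along its x, each along its y, lying in slots of two cross bars 26 mm wide, 130 mm apart, whose tops are 28 mm high. Between the bars the space beside and below the tubes is free (two flat 8 mm boards midway between tubes). Origin: centre of its underside.
- tube: The work: a blue painted steel tube, round, 25 mm in diameter, 200 mm long, about 0.24 kg. Origin: its middle, on its axis; its y axis runs along the tube. Its axis lies 30.5 mm above the bench at the start. It may be in any of the three slots.
- tube_bare: Bystander in the cradle: a bare steel tube, 25 mm in diameter, 200 mm long, same frame as the blue one.
- tube_black: Bystander in the cradle: a black tube, 25 mm in diameter, 220 mm long, same frame.
- g_clamp: Bystander: red G clamp lying flat, 150 mm long, at the back. Origin: centre of its underside.
- castor_wheel: Bystander: black castor wheel lying flat, 164 mm in diameter, 30 mm thick, at the right near the robot. Origin: centre of its underside.
- spanner: Bystander: steel spanner, 200 mm long, near the robot at the right. Origin: centre of its underside.
- grease_tin: Bystander: tin with a yellow label, 72 mm in diameter, 85 mm high. Origin: centre of its underside.
- mallet: Bystander: hammer with a wooden handle, 260 mm long, at the right. Origin: centre of its underside.

How it is judged:
By the outcome, as a careful person would: the job done as asked, in the order asked, and still so for the second after the job is handed in, with the robot touching nothing.
It also fails if it takes over 72 s, if anything falls off the work surface, if the arm or the gripper's body presses on something with over 40 N, if the wrist force passes 120 N, or if a joint passes its speed limit or range.

## Working session

There is one attempt and no reset: what is moved stays moved. The work goes in short steps, Python scripts to look and compute and a tool call to move; the robot and the scene stay as the last step left them, time stands still between calls to the robot, and variables do not carry over. Pictures are saved under pics/ and viewed, about 8 in all and at most 12, crops included, and the job is handed in when it is done.

Besides the shell and the picture viewer there is one more tool, called after "Call:" by a JSON object that holds its "method" and its "body". carry_out: Moves the arm, as the interface text tells. Its arguments: {"type":"object","properties":{"translation":{"type":"array","items":{"type":"array","items":{"type":"number","minimum":-1,"maximum":1}}},"twist":{"type":"array","items":{"type":"number","minimum":-1,"maximum":1}},"jaw":{"type":"number"}},"required":["translation","twist"]}

```bash
mkdir -p pics
cat > h.py <<'E'
import numpy as np,cv2
from plant import observe,cams,job
from scipy.spatial.transform import Rotation as R
def T():
    s=observe();M=np.eye(4);M[:3,:3]=R.from_euler('xyz',s['eef_rot']).as_matrix();M[:3,3]=s['tcp_pos'];return M
def cloud(n):
    M=T();im,d=cams.get_image(n);c=cams.get_calibration(n)
    P=c['pose'] if 'pose' in c else M@c['hand_eye']
    K=np.array(c['camera_matrix']);v,u=np.mgrid[:420,:560]
    p=np.stack([(u-K[0,2])/K[0,0]*d,-(v-K[1,2])/K[1,1]*d,-d],-1)
    w=p@np.array(P)[:3,:3].T+np.array(P)[:3,3];w[d==0]=np.nan
    return im,w
E
python3 - <<'E'
from h import *
print(observe())
for n in ['scene','side','wrist']:
    im,w=cloud(n);np.savez(f'pics/{n}0.npz',im=im,w=w);print(n,{k:v for k,v in cams.get_calibration(n).items()})
    cv2.imwrite(f'pics/{n}0.png',im[:,:,::-1])
a=[cv2.imread(f'pics/{n}0.png') for n in ['scene','side']]
E
```

```text
{'time_s': 0.0, 'qpos': array([-5.67487570e-02,  9.18708795e-02,  1.23185775e+00, -1.53374780e-05,
        1.81975801e+00, -5.66929110e-02]), 'qvel': array([-1.15753747e-03, -4.92436367e-04,  1.24750828e-03, -7.27739422e-04,
       -1.98275336e-03,  7.88620945e-05]), 'joint_torque': array([ 1.92109423e-03, -4.58737707e+01, -4.18019521e+01,  2.08830479e-04,
        1.19483890e-02, -1.60596358e-05]), 'tcp_pos': array([ 5.99740380e-01, -2.13551906e-05,  2.30159527e-01]), 'eef_rot': array([-1.61963732,  1.56890228,  3.09269205]), 'force': array([0.05882962, 0.06001443, 0.6042121 ]), 'wrist_torque': array([0.03031769, 0.01791463, 0.01433057]), 'width': 0.08548216293876276}
scene {'camera_matrix': array([[495.84208932,   0.        , 271.88035601],
       [  0.        , 495.84208932, 201.70804988],
       [  0.        ,   0.        ,   1.        ]]), 'pose': array([[-0.89381657, -0.31943165,  0.31473061,  1.03181081],
       [ 0.44826007, -0.61697046,  0.64684647,  0.91187946],
       [-0.01244374,  0.71924326,  0.69464688,  1.25190157],
       [ 0.        ,  0.        ,  0.        ,  1.   
[... 274 characters left out ...]
52,  0.52720922, -0.75147194, -1.04256918],
       [ 0.00918638,  0.82086695,  0.57104559,  0.93158138],
       [ 0.        ,  0.        ,  0.        ,  1.        ]])}
wrist {'camera_matrix': array([[372.57179856,   0.        , 283.17737745],
       [  0.        , 372.57179856, 207.73018269],
       [  0.        ,   0.        ,   1.        ]]), 'hand_eye': array([[ 5.39032066e-04,  2.60106971e-01, -9.65579657e-01,
        -1.43103891e-01],
       [ 9.99999572e-01, -8.65666907e-04,  3.25054320e-04,
         1.02005217e-04],
       [-7.51321461e-04, -9.65579419e-01, -2.60107326e-01,
        -6.64080729e-02],
       [ 0.00000000e+00,  0.00000000e+00,  0.00000000e+00,
         1.00000000e+00]])}
```

View pics/scene0.png

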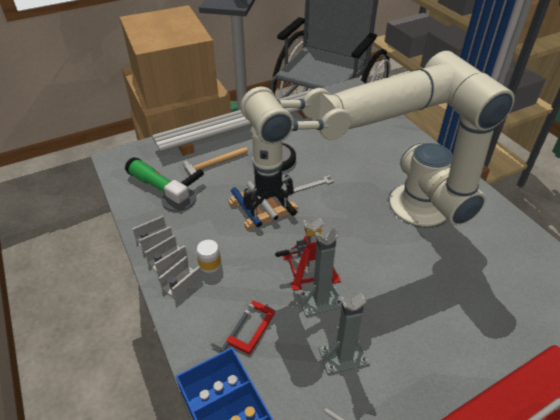

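View pics/side0.png

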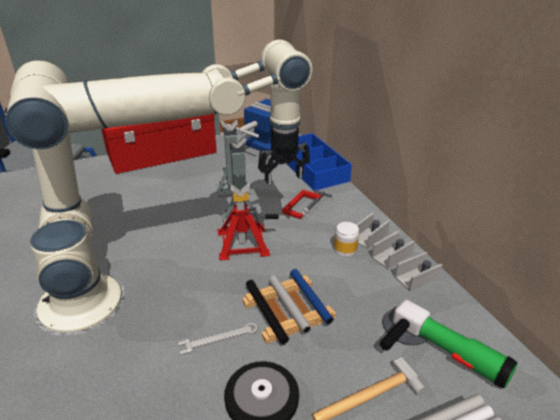

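The scene view shows the cradle at about (262,205), the stand's yellow head at about (314,230), the near rest at about (325,240) and the far rest at about (352,300). In the side view the blue tube is at (310,295), in the slot farthest from the robot, and the head is at (240,197).

Run:
```python
from h import *
def st(n,m,w):
    q=w[m];print(n,m.sum(),'med',np.nanmedian(q,0).round(4),'p2',np.nanpercentile(q,2,0).round(4),'p98',np.nanpercentile(q,98,0).round(4))
for n in ['scene','side']:
    z=np.load(f'pics/{n}0.npz');im=z['im'];w=z['w'];hsv=cv2.cvtColor(im,cv2.COLOR_RGB2HSV).astype(int)
    H,S,V=hsv[...,0],hsv[...,1],hsv[...,2];v,u=np.mgrid[:420,:560]
    blue=(abs(H-110)<12)&(S>120)&(w[...,2]<.08)&(w[...,2]>.02)&(w[...,1]<0)&(w[...,0]<.8)&(w[...,0]>.3)
    st(n+' blue',blue,w)
    q=w[blue][:,:2];c=q.mean(0);U=np.linalg.svd(q-c)[2][0];print('dir',U)
    yel=(abs(H-24)<7)&(S>130)&(w[...,2]>.15)&(w[...,2]<.22);st(n+' yel',yel,w)
    red=((H<6)|(H>174))&(S>150)&(w[...,2]>.02)&(w[...,2]<.16)&(w[...,1]>-.0)&(w[...,1]<.4)&(w[...,0]<.65);st(n+' red',red,w)
    up=(w[...,2]>.22)&(w[...,2]<.33)&(S<60)&(w[...,0]>.3)&(w[...,0]<.7)&(w[...,1]>.1)&(w[...,1]<.7)
    k,l,s,_=cv2.connectedComponentsWithStats(up.astype(np.uint8))
    for i in range(1,k):
        if s[i,4]>20:print(s[i]);st('up',l==i,w)
    a=im[150:400,180:430] if n=='scene' else im[100:350,150:400]
    cv2.imwrite(f'pics/{n}crop.png',cv2.resize(a[:,:,::-1],(600,600),interpolation=cv2.INTER_CUBIC))
```

```text
scene blue 170 med [ 0.5773 -0.2573  0.0408] p2 [ 0.5638 -0.3388  0.0314] p98 [ 0.5859 -0.1476  0.0482]
dir [-0.02821569  0.99960186]
scene yel 52 med [0.5025 0.0814 0.1817] p2 [0.4755 0.0713 0.1701] p98 [0.5159 0.0888 0.1897]
scene red 457 med [0.528  0.0915 0.0739] p2 [0.4514 0.027  0.0205] p98 [0.5651 0.1398 0.1371]
[316 228  23  34 506]
up 506 med [0.533  0.2086 0.2731] p2 [0.5059 0.1831 0.2232] p98 [0.5546 0.219  0.3015]
[340 292  26  28 459]
up 459 med [0.5662 0.3897 0.2522] p2 [0.5416 0.3644 0.2223] p98 [0.5914 0.402  0.272 ]
side blue 473 med [ 0.5658 -0.2622  0.0417] p2 [ 0.5567 -0.349   0.0319] p98 [ 0.5776 -0.1568  0.0471]
dir [ 0.03244617 -0.99947348]
side yel 87 med [0.4864 0.0556 0.1796] p2 [0.4684 0.0471 0.1683] p98 [0.5059 0.0717 0.1922]
side red 898 med [0.4786 0.0455 0.0773] p2 [0.4205 0.0025 0.0212] p98 [0.5556 0.1305 0.1357]
[221 121  25  45 574]
up 574 med [0.5369 0.1858 0.2568] p2 [0.5059 0.1718 0.222 ] p98 [0.5821 0.3881 0.2994]
```

View pics/scenecrop.png

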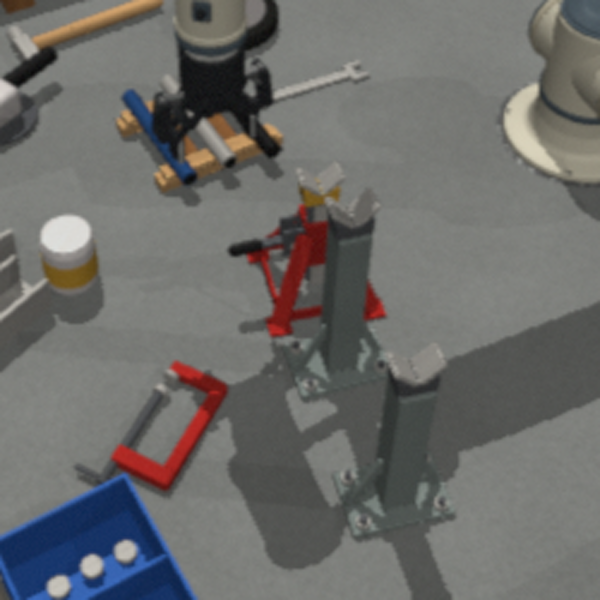

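```bash
cat >> h.py <<'E'
def go(target,yaw=None):
    """tool-frame shift in 50mm units and world yaw of tool y"""
    M=T();d=M[:3,:3].T@(np.array(target)-M[:3,3]);print('tcp',M[:3,3].round(4),'toolyaw',round(float(np.arctan2(M[1,1],M[0,1])),4),'shift/50',(d/.05).round(3))
E
python3 - <<'E'
from h import *
print(T().round(3)); go([.512,.135,.40])
z=np.load('pics/wrist0.npz')
E
```

```text
[[-0.002  1.     0.     0.6  ]
 [ 0.     0.    -1.     0.   ]
 [-1.    -0.002 -0.     0.23 ]
 [ 0.     0.     0.     1.   ]]
tcp [0.5998 0.     0.2304] toolyaw 0.0 shift/50 [-3.39  -1.761 -2.7  ]
```

Call:
{"method": "carry_out", "body": {"translation": [[-1, 0, 0], [-1, 0, 0], [-1, -0.3, -0.4], [-1, -0.7, -0.5], [0, -0.8, -0.5], [0, 0, 0], [0, 0, 0], [0, 0, 0]], "twist": [0, 0, 0, 0, 0, 0, 0, 0]}}

```text
time_s: 1.15
tcp_pos: [0.5101, 0.07, 0.4289]
eef_rot: [-1.678, 1.558, 3.032]
force: [0.3, -0.6, 0.3]
width: 0.0853
```

Run:
```python
from h import *
go([.512,.135,.40])
im,w=cloud('wrist');np.savez('pics/w1.npz',im=im,w=w);cv2.imwrite('pics/w1.png',im[:,:,::-1])
print(observe()['time_s'],observe()['force'])
```

```text
tcp [0.5101 0.07   0.4289] toolyaw -0.0015 shift/50 [ 0.58   0.043 -1.299]
1.2 [-0.10844271  0.32340652 -0.11243419]
```

View pics/w1.png

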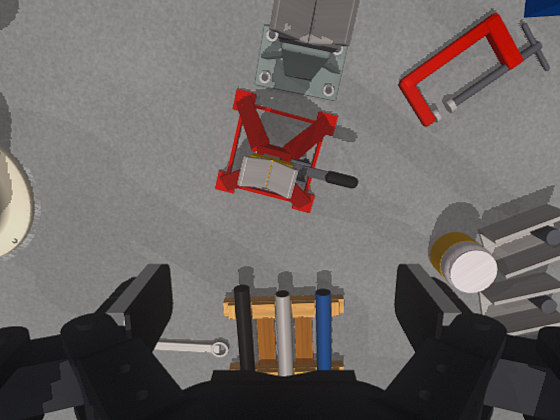

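The wrist view shows the head at (268,178), rotated a little, with the lever to its right. The near (high) rest is cut off at the top (312,20), and the blue tube is the right-hand one in the cradle (325,330).

```bash
cat >> h.py <<'E'
def vfit(w,zlo,zhi,box):
    m=(w[...,2]>zlo)&(w[...,2]<zhi)&(w[...,0]>box[0])&(w[...,0]<box[1])&(w[...,1]>box[2])&(w[...,1]<box[3])
    q=w[m]
    r=cv2.minAreaRect((q[:,:2]*1000).astype(np.float32));print(m.sum(),'rect mm',r,'z98',np.percentile(q[:,2],98).round(4))
    # symmetry: fit z = z0 + |x'| with x' = (x-c)cos+(y)sin
    from scipy.optimize import least_squares
    c0=np.array(r[0])/1000
    f=lambda p:(p[0]+abs((q[:,0]-p[1])*np.cos(p[2])+(q[:,1]-c0[1])*np.sin(p[2]))-q[:,2])
    s=least_squares(f,[zhi-.03,c0[0],0],loss='soft_l1',f_scale=.001)
    print('V z,x(at y=c),yaw',s.x.round(4),'rms',np.sqrt(np.mean(s.fun**2)).round(4),'axis z ~',(s.x[0]+.0125*2**.5).round(4))
E
python3 - <<'E'
from h import *
z=np.load('pics/w1.npz');w=z['w']
vfit(w,.184,.22,[.44,.55,.02,.12])
vfit(w,.274,.31,[.48,.60,.15,.28])
im=z['im'];H=cv2.cvtColor(im,cv2.COLOR_RGB2HSV).astype(int)
b=(abs(H[...,0]-110)<12)&(H[...,1]>120)&(w[...,2]>.03)&(w[...,2]<.06)&(w[...,1]<-.05)
q=w[b];print(b.sum(),q.min(0),q.max(0),cv2.minAreaRect((q[:,:2]*1000).astype(np.float32)))
# red foot
r=((H[...,0]<6)|(H[...,0]>174))&(H[...,1]>150)&(w[...,2]<.02)&(w[...,1]<.2)&(w[...,0]<.62)
print('foot',cv2.minAreaRect((w[r][:,:2]*1000).astype(np.float32)))
E
```

```text
1720 rect mm ((491.65362548828125, 70.40731811523438), (30.163999557495117, 55.63357925415039), 75.22732543945312) z98 0.2115
V z,x(at y=c),yaw [ 0.1872  0.4917 -0.2576] rms 0.003 axis z ~ 0.2049
3601 rect mm ((528.7783203125, 196.2136688232422), (29.231264114379883, 55.7299919128418), 78.9714584350586) z98 0.3017
V z,x(at y=c),yaw [ 0.2775  0.5289 -0.1928] rms 0.0032 axis z ~ 0.2952
1065 [ 0.55678295 -0.28901905  0.03210865] [ 0.58328537 -0.14673235  0.04556937] ((569.8162841796875, -217.86065673828125), (22.699312210083008, 141.75462341308594), 1.7484220266342163)
foot ((491.1527099609375, 69.42556762695312), (154.8496551513672, 153.0976104736328), 75.22238159179688)
```

Call:
{"method": "carry_out", "body": {"translation": [[0, -0.37, 0], [0, 0, 0], [0, 0, 0], [0, 0, 0], [0, 0, 0], [0, 0, 0], [0, 0, 0], [0, 0, 0]], "twist": [-1, -1, -1, -1, -1, -1, -1, -1]}}

```text
time_s: 2.2
tcp_pos: [0.4968, 0.0658, 0.4209]
eef_rot: [-2.423, 1.543, -3.138]
force: [0.4, -0.1, 0.1]
width: 0.0854
```

Call:
{"method": "carry_out", "body": {"translation": [[-0.3, 0, 0], [0, 0, 0], [0, 0, 0], [0, 0, 0], [0, 0, 0], [0, 0, 0], [0, 0, 0], [0, 0, 0]], "twist": [-1, -1, -1, -1, -0.5, 0, 0, 0]}}

```text
time_s: 3.2
tcp_pos: [0.5021, 0.0622, 0.4294]
eef_rot: [-2.879, 1.53, -3.116]
force: [0.1, -0.1, -0.0]
width: 0.0851
```

Run:
```python
from h import *
go([.4915,.0703,.16]);print(T()[:3,:3].round(3),observe()['qpos'].round(3),observe()['force'])
im,w=cloud('wrist');np.savez('pics/w2.npz',im=im,w=w)
vfit(w,.184,.22,[.44,.55,.02,.12])
vfit(w,.274,.31,[.48,.60,.15,.28])
```

```text
tcp [0.5021 0.0622 0.4294] toolyaw 1.3345 shift/50 [ 5.392  0.163 -0.034]
[[-0.04   0.234  0.971]
 [-0.001  0.972 -0.234]
 [-0.999 -0.01  -0.039]] [ 5.500e-02  1.300e-02  9.480e-01  1.000e-03  2.220e+00 -1.278e+00] [ 0.05383466 -0.07076086 -0.01083442]
1661 rect mm ((490.9742126464844, 70.39276123046875), (29.62733268737793, 55.58614730834961), 74.67232513427734) z98 0.2113
V z,x(at y=c),yaw [ 0.1872  0.4911 -0.2589] rms 0.0018 axis z ~ 0.2049
3228 rect mm ((528.5045166015625, 196.80960083007812), (30.913890838623047, 55.57176208496094), 78.91789245605469) z98 0.3017
V z,x(at y=c),yaw [ 0.2773  0.5285 -0.1983] rms 0.0045 axis z ~ 0.295
```

Call:
{"method": "carry_out", "body": {"translation": [[1, 0.16, 0], [1, 0, 0], [1, 0, 0], [0.8, 0, 0], [0, 0, 0], [0, 0, 0], [0, 0, 0], [0, 0, 0]], "twist": [0.2, 0, 0, 0, 0, 0, 0, 0]}}

```text
time_s: 4.25
tcp_pos: [0.4984, 0.0702, 0.2413]
eef_rot: [-2.875, 1.543, -3.135]
force: [-0.2, 0.4, 0.7]
width: 0.0853
```

Run:
```python
from h import *
go([.4913,.0704,.16]);print(T()[:3,:3].round(3),observe()['qpos'].round(3),observe()['force'])
```

```text
tcp [0.4984 0.0702 0.2413] toolyaw 1.3108 shift/50 [ 1.629 -0.021 -0.094]
[[-0.028  0.257  0.966]
 [-0.     0.966 -0.257]
 [-1.    -0.007 -0.027]] [ 0.071 -0.141  1.442  0.002  1.869 -1.239] [-0.24664979  0.38193949  0.70675977]
```

Call:
{"method": "carry_out", "body": {"translation": [[0.8, 0, -0.09], [0.5, 0, 0], [0.33, 0, 0], [0, 0, 0], [0, 0, 0], [0, 0, 0], [0, 0, 0], [0, 0, 0]], "twist": [0, 0, 0, 0, 0, 0, 0, 0]}}

```text
time_s: 5.25
tcp_pos: [0.4961, 0.0716, 0.1672]
eef_rot: [-2.951, 1.558, 3.071]
force: [-0.6, 0.0, -0.4]
width: 0.0855
```

Run:
```python
from h import *
go([.4913,.0704,.16]);print(T()[:3,:3].round(3),observe()['force'])
im,w=cloud('wrist');cv2.imwrite('pics/w3.png',im[:,:,::-1])
```

```text
tcp [0.4961 0.0716 0.1672] toolyaw 1.3104 shift/50 [ 0.146 -0.048 -0.084]
[[-0.013  0.257  0.966]
 [ 0.001  0.966 -0.257]
 [-1.    -0.002 -0.013]] [-0.61027622  0.0371813  -0.43961084]
```

View pics/w3.png

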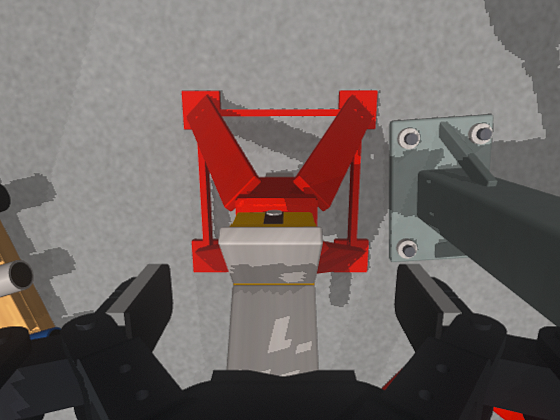

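The picture shows the head between the open fingers: V end edges at about x=230–320, finger mid at about 283. That leaves a 2 mm correction, then I grip.

Call:
{"method": "carry_out", "body": {"translation": [[0.1, -0.04, -0.08], [0, 0, 0], [0, 0, 0], [0, 0, 0], [0, 0, 0], [0, 0, 0], [0, 0, 0], [0, 0, 0]], "twist": [0, 0, 0, 0, 0, 0, 0, 0]}}

```text
time_s: 6.3
tcp_pos: [0.4912, 0.0707, 0.1619]
eef_rot: [-2.953, 1.558, 3.069]
force: [0.9, -0.4, -0.6]
width: 0.0855
```

Call:
{"method": "carry_out", "body": {"translation": [[0, 0, 0], [0, 0, 0], [0, 0, 0], [0, 0, 0], [0, 0, 0], [0, 0, 0], [0, 0, 0], [0, 0, 0]], "twist": [0, 0, 0, 0, 0, 0, 0, 0], "jaw": 1}}

```text
time_s: 7.3
tcp_pos: [0.4909, 0.0693, 0.1622]
eef_rot: [-2.806, 1.557, -3.067]
force: [-0.8, -2.5, 0.9]
width: 0.0291
```

Run:
```python
from h import *
s=observe();go([.4913,.0704,.16]);print(s['force'],s['wrist_torque'],s['width'],s['time_s'])
```

```text
tcp [0.4909 0.0693 0.1622] toolyaw 1.3094 shift/50 [0.044 0.024 0.003]
[-0.82558174 -2.49879333  0.85325412] [ 0.27049417 -0.04577098  0.09300831] 0.029116211700198312 7.3
```

Call:
{"method": "carry_out", "body": {"translation": [[-0.06, 0, 0], [-0.06, 0, 0], [-0.06, 0, 0], [-0.06, 0, 0], [0, 0, 0], [0, 0, 0], [0, 0, 0], [0, 0, 0]], "twist": [0, 0, 0, 0, 0, 0, 0, 0]}}

```text
time_s: 8.3
tcp_pos: [0.4908, 0.0693, 0.1724]
eef_rot: [-2.811, 1.554, -3.072]
force: [-0.2, -2.2, -4.2]
width: 0.0293
```

Call:
{"method": "carry_out", "body": {"translation": [[-0.06, 0, 0], [-0.06, 0, 0], [-0.06, 0, 0], [0, 0, 0], [0, 0, 0], [0, 0, 0], [0, 0, 0], [0, 0, 0]], "twist": [0, 0, 0, 0, 0, 0, 0, 0]}}

```text
time_s: 9.3
tcp_pos: [0.4905, 0.0693, 0.1779]
eef_rot: [-2.825, 1.55, -3.087]
force: [2.4, -2.6, -12.2]
width: 0.0291
```

Run:
```python
from h import *
s=observe();go([.4909,.0693,.1622]);print(s['force'],s['wrist_torque'],s['width'],s['time_s']);print(T()[:3,:3].round(3))
```

```text
tcp [0.4905 0.0693 0.1779] toolyaw 1.3089 shift/50 [0.313 0.003 0.015]
[  2.40722351  -2.61084184 -12.23565392] [ 0.50156539 -1.08363424  0.01217307] 0.029138715266636753 9.3
[[-0.021  0.259  0.966]
 [-0.001  0.966 -0.259]
 [-1.    -0.007 -0.02 ]]
```

Call:
{"method": "carry_out", "body": {"translation": [[-0.06, 0, 0], [-0.06, 0, 0], [-0.06, 0, 0], [-0.06, 0, 0], [-0.06, 0, 0], [0, 0, 0], [0, 0, 0], [0, 0, 0]], "twist": [0, 0, 0, 0, 0, 0, 0, 0]}}

```text
time_s: 10.3
tcp_pos: [0.4897, 0.0694, 0.1928]
eef_rot: [-2.84, 1.546, -3.103]
force: [-0.7, -2.6, -10.4]
width: 0.0289
```

Call:
{"method": "carry_out", "body": {"translation": [[0, 0, 0], [0, 0, 0], [0, 0, 0], [0, 0, 0], [0, 0, 0], [0, 0, 0], [0, 0, 0], [0, 0, 0]], "twist": [0, 0, 0, 0, 0, 0, 0, 0]}}

```text
time_s: 11.3
tcp_pos: [0.4897, 0.0694, 0.1927]
eef_rot: [-2.839, 1.546, -3.101]
force: [-0.6, -2.7, -8.1]
width: 0.0288
```

Call:
{"method": "carry_out", "body": {"translation": [[0.04, 0, 0], [0.04, 0, 0], [0.04, 0, 0], [0, 0, 0], [0, 0, 0], [0, 0, 0], [0, 0, 0], [0, 0, 0]], "twist": [0, 0, 0, 0, 0, 0, 0, 0]}}

```text
time_s: 12.3
tcp_pos: [0.4898, 0.0694, 0.1875]
eef_rot: [-2.837, 1.548, -3.1]
force: [-0.9, -2.5, -6.0]
width: 0.0289
```

Run:
```python
from h import *
s=observe();print(s['force'],s['tcp_pos'],s['time_s'])
z=[]
im,w=cloud('side');cv2.imwrite('pics/s1.png',cv2.resize(im[150:280,180:310,::-1],(650,650),interpolation=cv2.INTER_CUBIC))
```

```text
[-0.89480138 -2.46454344 -5.99394853] [0.48976304 0.06941643 0.18750767] 12.3
```

View pics/s1.png

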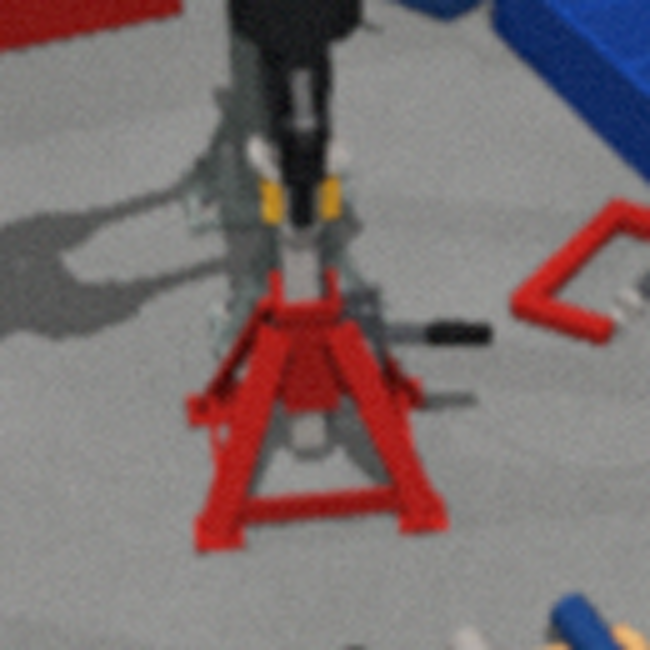

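The side view shows the stand upright on its feet, the column partly lifted, and the lever at (460,333) in the crop.

Call:
{"method": "carry_out", "body": {"translation": [[0.04, 0, 0], [0.03, 0, 0], [0, 0, 0], [0, 0, 0], [0, 0, 0], [0, 0, 0], [0, 0, 0], [0, 0, 0]], "twist": [0, 0, 0, 0, 0, 0, 0, 0]}}

```text
time_s: 13.35
tcp_pos: [0.4898, 0.0694, 0.1856]
eef_rot: [-2.835, 1.549, -3.098]
force: [-1.0, -3.1, -3.0]
width: 0.0292
```

Call:
{"method": "carry_out", "body": {"translation": [[-0.08, 0, -0.002], [-0.08, 0, -0.002], [-0.08, 0, -0.002], [-0.08, 0, -0.002], [-0.08, 0, -0.002], [-0.08, 0, -0.002], [-0.08, 0, -0.002], [-0.08, 0, -0.002]], "twist": [0, 0, 0, 0, 0, 0, 0, 0]}}

```text
time_s: 14.35
tcp_pos: [0.4892, 0.0694, 0.2085]
eef_rot: [-2.815, 1.537, -3.079]
force: [2.3, 0.2, -22.6]
width: 0.0291
```

Call:
{"method": "carry_out", "body": {"translation": [[-0.08, 0, -0.002], [-0.08, 0, -0.002], [-0.08, 0, -0.002], [-0.08, 0, -0.002], [-0.08, 0, -0.002], [-0.08, 0, -0.002], [-0.08, 0, -0.002], [0, 0, 0]], "twist": [0, 0, 0, 0, 0, 0, 0, 0]}}

```text
time_s: 15.35
tcp_pos: [0.4888, 0.0696, 0.2379]
eef_rot: [-2.808, 1.535, -3.072]
force: [-1.1, -2.9, -10.2]
width: 0.0291
```

Run:
```python
from h import *
s=observe();go([.4909,.0693,.1622]);print(s['force'],s['wrist_torque'],s['width'],s['time_s']);print(T()[:3,:3].round(3))
im,w=cloud('side');cv2.imwrite('pics/s2.png',cv2.resize(im[150:280,180:310,::-1],(650,650),interpolation=cv2.INTER_CUBIC))
```

```text
tcp [0.4888 0.0696 0.2379] toolyaw 1.3073 shift/50 [1.512 0.023 0.093]
[ -1.11741945  -2.94549867 -10.21654085] [ 0.29855121 -0.48547721 -0.113689  ] 0.029120005617763234 15.35
[[-0.036  0.26   0.965]
 [-0.003  0.965 -0.261]
 [-0.999 -0.012 -0.034]]
```

Call:
{"method": "carry_out", "body": {"translation": [[-0.08, 0, -0.003], [-0.08, 0, -0.003], [-0.08, 0, -0.003], [-0.08, 0, -0.003], [-0.08, 0, -0.003], [-0.08, 0, -0.003], [-0.06, 0, -0.002], [0, 0, 0]], "twist": [0, 0, 0, 0, 0, 0, 0, 0]}}

```text
time_s: 16.4
tcp_pos: [0.4888, 0.07, 0.2642]
eef_rot: [-2.806, 1.532, -3.07]
force: [-2.3, -3.0, -9.6]
width: 0.0292
```

Run:
```python
from h import *
s=observe();go([.4909,.0693,.1622]);print(s['force'],s['wrist_torque'],s['time_s'])
im,w=cloud('side');H=cv2.cvtColor(im,cv2.COLOR_RGB2HSV).astype(int)
y=(abs(H[...,0]-24)<7)&(H[...,1]>130)&(w[...,2]>.15)&(w[...,1]>-.02)&(w[...,1]<.12)&(w[...,0]<.56)
q=w[y];print(y.sum(),np.median(q,0),np.percentile(q,[3,97],axis=0))
```

```text
tcp [0.4888 0.07   0.2642] toolyaw 1.3073 shift/50 [2.037 0.024 0.117]
[-2.29040422 -3.03619569 -9.58828181] [ 0.12820538 -0.60175308 -0.13794187] 16.4
55 [0.47371826 0.0570168  0.28432863] [[0.46484941 0.04834908 0.27234425]
 [0.50466423 0.06380841 0.29437356]]
```

Call:
{"method": "carry_out", "body": {"translation": [[-0.06, 0, -0.002], [-0.05, 0, -0.001], [0, 0, 0], [0, 0, 0], [0.04, 0, 0], [0.04, 0, 0], [0, 0, 0], [0, 0, 0]], "twist": [0, 0, 0, 0, 0, 0, 0, 0]}}

```text
time_s: 17.45
tcp_pos: [0.4888, 0.0698, 0.2679]
eef_rot: [-2.797, 1.536, -3.061]
force: [-0.4, -3.4, -9.4]
width: 0.0291
```

Call:
{"method": "carry_out", "body": {"translation": [[0.04, 0, 0], [0.04, 0, 0], [0.04, 0, 0], [0.04, 0, 0], [0, 0, 0], [0, 0, 0], [0, 0, 0], [0, 0, 0]], "twist": [0, 0, 0, 0, 0, 0, 0, 0]}}

```text
time_s: 18.45
tcp_pos: [0.4888, 0.0695, 0.2624]
eef_rot: [-2.781, 1.54, -3.045]
force: [-1.0, -3.9, -3.5]
width: 0.029
```

Call:
{"method": "carry_out", "body": {"translation": [[0.03, 0, 0], [0.03, 0, 0], [0, 0, 0], [0, 0, 0], [0, 0, 0], [0, 0, 0], [0, 0, 0], [0, 0, 0]], "twist": [0, 0, 0, 0, 0, 0, 0, 0]}}

```text
time_s: 19.45
tcp_pos: [0.4888, 0.0695, 0.2591]
eef_rot: [-2.782, 1.54, -3.046]
force: [-1.8, -4.9, -2.0]
width: 0.0288
```

Call:
{"method": "carry_out", "body": {"translation": [[0.03, 0, 0], [0.03, 0, 0], [0.03, 0, 0], [0.03, 0, 0], [0, 0, 0], [0, 0, 0], [0, 0, 0], [0, 0, 0]], "twist": [0, 0, 0, 0, 0, 0, 0, 0]}}

```text
time_s: 20.45
tcp_pos: [0.4888, 0.0694, 0.2526]
eef_rot: [-2.78, 1.54, -3.044]
force: [0.0, -4.3, -2.3]
width: 0.0288
```

Call:
{"method": "carry_out", "body": {"translation": [[0.02, 0, 0], [0.02, 0, 0], [0.02, 0, 0], [0, 0, 0], [0, 0, 0], [0, 0, 0], [0, 0, 0], [0, 0, 0]], "twist": [0, 0, 0, 0, 0, 0, 0, 0]}}

```text
time_s: 21.45
tcp_pos: [0.4889, 0.0694, 0.2522]
eef_rot: [-2.771, 1.544, -3.035]
force: [-1.5, -4.3, 2.3]
width: 0.029
```

The head came to bear 90 mm above the start, which is six notches, with the force reversed. Now I release it.

Call:
{"method": "carry_out", "body": {"translation": [[0, 0, 0], [0, 0, 0], [0, 0, 0], [0, 0, 0], [0, 0, 0], [0, 0, 0], [0, 0, 0], [0, 0, 0]], "twist": [0, 0, 0, 0, 0, 0, 0, 0], "jaw": 0}}

```text
time_s: 22.45
tcp_pos: [0.4888, 0.071, 0.2508]
eef_rot: [-2.848, 1.542, -3.11]
force: [0.9, -0.0, 0.2]
width: 0.0852
```

Call:
{"method": "carry_out", "body": {"translation": [[-0.3, 0, 0], [-0.8, 0, 0], [-1, 0, 0], [-1, 0, 0], [0, 0, 0], [0, 0, 0], [0, 0, 0], [0, 0, 0]], "twist": [0, 0, 0, 0, 1, 1, 1, 1]}}

```text
time_s: 23.45
tcp_pos: [0.4924, 0.071, 0.4197]
eef_rot: [-2.437, 1.552, -3.131]
force: [0.3, -0.2, -0.2]
width: 0.0852
```

Run:
```python
from h import *
go([.5,.0,.42]);print(T()[:3,:3].round(3),observe()['qpos'].round(3),observe()['force'])
im,w=cloud('wrist');np.savez('pics/w4.npz',im=im,w=w);cv2.imwrite('pics/w4.png',im[:,:,::-1])
vfit(w,.274,.31,[.44,.55,.03,.13])
vfit(w,.274,.31,[.48,.60,.15,.28])
```

```text
tcp [0.4924 0.071  0.4197] toolyaw 0.8774 shift/50 [-0.008 -0.995  1.024]
[[-0.019  0.639  0.769]
 [-0.     0.769 -0.639]
 [-1.    -0.012 -0.014]] [ 7.400e-02 -4.000e-02  1.020e+00  1.000e-03  2.181e+00 -8.030e-01] [ 0.34592276 -0.21821185 -0.23833773]
2980 rect mm ((489.5771179199219, 70.25214385986328), (30.232816696166992, 55.798465728759766), 74.9478988647461) z98 0.3012
V z,x(at y=c),yaw [ 0.2771  0.4896 -0.2657] rms 0.0023 axis z ~ 0.2948
3782 rect mm ((528.6253051757812, 196.79576110839844), (30.668170928955078, 55.572052001953125), 78.75071716308594) z98 0.3016
V z,x(at y=c),yaw [ 0.2773  0.5286 -0.1998] rms 0.0039 axis z ~ 0.295
```

View pics/w4.png

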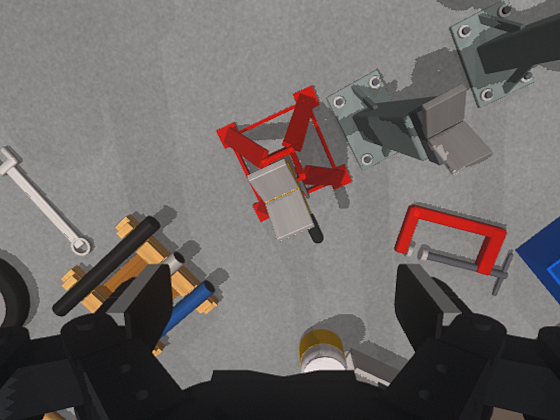

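The picture shows the head V at (280,195) and the rest V at (455,130), both at the same height (axis 0.2948 against 0.2950 m). The stand is on its feet and the tubes are untouched. Next comes the tube.

Call:
{"method": "carry_out", "body": {"translation": [[0.1, -0.49, 0.66], [0.2, -0.41, 0.71], [0.2, -0.34, 0.75], [0.2, -0.26, 0.78], [0.2, -0.17, 0.81], [0.2, -0.09, 0.82], [0.2, 0, 0.82], [0.2, 0.08, 0.82]], "twist": [1, 1, 1, 1, 1, 1, 1, 1], "jaw": 0.4}}

```text
time_s: 24.5
tcp_pos: [0.5709, -0.2559, 0.3515]
eef_rot: [-1.333, 1.565, -2.875]
force: [0.3, -0.7, 0.2]
width: 0.0516
```

Run:
```python
from h import *
go([.571,-.235,.25]);print(T()[:3,:3].round(3),observe()['width'])
```

```text
tcp [ 0.5709 -0.2559  0.3515] toolyaw 0.0289 shift/50 [ 2.029  0.027 -0.422]
[[-0.006  1.     0.029]
 [-0.002  0.029 -1.   ]
 [-1.    -0.006  0.001]] 0.05161308177936766
```

Run:
```python
from h import *
im,w=cloud('wrist');cv2.imwrite('pics/w5.png',im[:,:,::-1])
H=cv2.cvtColor(im,cv2.COLOR_RGB2HSV).astype(int)
b=(abs(H[...,0]-110)<12)&(H[...,1]>120)&(w[...,2]>.03)&(w[...,2]<.06)&(w[...,1]<-.05)
q=w[b];print(b.sum(),np.percentile(q,[1,99],axis=0).round(4),cv2.minAreaRect((q[:,:2]*1000).astype(np.float32)))
t=q[q[:,2]>.0415];print(np.polyfit(t[:,1],t[:,0],1),np.polyval(np.polyfit(t[:,1],t[:,0],1),-.245))
```

```text
3060 [[ 0.5577 -0.3448  0.0344]
 [ 0.5842 -0.1499  0.0448]] ((507.02734375, -250.41854858398438), (151.32101440429688, 199.5207061767578), 2.5608632564544678)
[-0.03863202  0.56222029] 0.5716851364870229
```

View pics/w5.png

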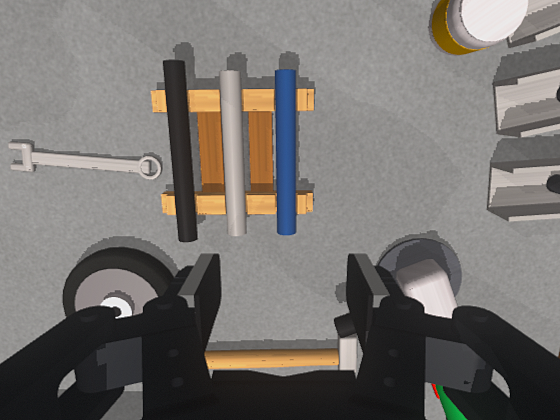

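The blue tube runs from (286,70) to (286,235) in the picture, centre at (0.5716, -0.2474), with clear space on both sides.

Call:
{"method": "carry_out", "body": {"translation": [[1, 0.01, -0.15], [1, 0, 0], [1, 0, 0], [1, 0, 0], [0.9, 0, 0], [0.4, 0, 0], [0, 0, 0], [0, 0, 0]], "twist": [0, 0, 0, 0, 0, 0, 0, 0]}}

```text
time_s: 25.55
tcp_pos: [0.5716, -0.2571, 0.083]
eef_rot: [-0.285, 1.564, -1.827]
force: [-0.7, 0.1, 0.4]
width: 0.0512
```

Run:
```python
from h import *
go([.5716,-.2475,.014]);print(T()[:3,:3].round(3),observe()['force'])
```

```text
tcp [ 0.5716 -0.2571  0.083 ] toolyaw 0.029 shift/50 [ 1.378  0.008 -0.2  ]
[[-0.002  1.     0.029]
 [-0.006  0.029 -1.   ]
 [-1.    -0.002  0.006]] [-0.69917447  0.06998446  0.38393114]
```

Call:
{"method": "carry_out", "body": {"translation": [[0, 0, -0.2], [0.5, 0, 0], [0.4, 0, 0], [0.3, 0, 0], [0.16, 0, 0], [0, 0, 0], [0, 0, 0], [0, 0, 0]], "twist": [0, 0, 0, 0, 0, 0, 0, 0]}}

```text
time_s: 26.55
tcp_pos: [0.5764, -0.2479, 0.0222]
eef_rot: [0.731, 1.554, -0.81]
force: [-0.2, -0.6, -1.1]
width: 0.0511
```

Run:
```python
from h import *
go([.5716,-.2475,.014]);print(T()[:3,:3].round(3),observe()['force'])
```

```text
tcp [ 0.5764 -0.2479  0.0222] toolyaw 0.0301 shift/50 [ 0.163 -0.098 -0.012]
[[ 0.012  0.999  0.03 ]
 [-0.012  0.03  -0.999]
 [-1.     0.011  0.013]] [-0.20440892 -0.64846902 -1.08249399]
```

Call:
{"method": "carry_out", "body": {"translation": [[0.1, -0.1, 0], [0.06, 0, 0], [0, 0, 0], [0, 0, 0], [0, 0, 0], [0, 0, 0], [0, 0, 0], [0, 0, 0]], "twist": [0, 0, 0, 0, 0, 0, 0, 0]}}

```text
time_s: 27.55
tcp_pos: [0.5716, -0.2485, 0.0147]
eef_rot: [0.762, 1.552, -0.779]
force: [0.4, -0.1, 0.0]
width: 0.0515
```

Call:
{"method": "carry_out", "body": {"translation": [[0, 0, 0], [0, 0, 0], [0, 0, 0], [0, 0, 0], [0, 0, 0], [0, 0, 0], [0, 0, 0], [0, 0, 0]], "twist": [0, 0, 0, 0, 0, 0, 0, 0], "jaw": 1}}

```text
time_s: 28.55
tcp_pos: [0.5718, -0.2485, 0.015]
eef_rot: [0.77, 1.552, -0.771]
force: [-0.3, 0.8, 0.1]
width: 0.0232
```

Run:
```python
from h import *
go([.5716,-.2475,.014]);print(T()[:3,:3].round(3),observe()['force'])
```

```text
tcp [ 0.5718 -0.2485  0.015 ] toolyaw 0.0301 shift/50 [ 0.019 -0.003 -0.02 ]
[[ 0.014  0.999  0.03 ]
 [-0.013  0.03  -0.999]
 [-1.     0.013  0.014]] [-0.30100545  0.77163127  0.08210284]
```

Call:
{"method": "carry_out", "body": {"translation": [[-0.3, 0, 0], [-0.7, 0, 0], [-1, 0, 0], [-1, 0, 0], [-1, 0, 0], [-1, 0, 0], [-1, 0, 0], [-0.9, 0, 0]], "twist": [0, 0, 0, 0, 0, 0, 0, 0]}}

```text
time_s: 29.55
tcp_pos: [0.5643, -0.2426, 0.367]
eef_rot: [0.134, 1.564, -1.407]
force: [1.3, 0.0, -1.9]
width: 0.0231
```

Run:
```python
from h import *
go([.509,.1335,.37]);print(T()[:3,:3].round(3),observe()['force'],observe()['width'])
```

```text
tcp [ 0.5643 -0.2426  0.367 ] toolyaw 0.0297 shift/50 [-0.114 -0.883 -7.55 ]
[[ 0.001  1.     0.03 ]
 [-0.007  0.03  -1.   ]
 [-1.     0.001  0.007]] [ 1.26099735  0.01153648 -1.93028016] 0.02312893486541119
```

Call:
{"method": "carry_out", "body": {"translation": [[0, 0, -0.4], [0, -0.1, -0.7], [0, -0.15, -0.9], [0, -0.15, -0.9], [0, -0.15, -0.9], [0, -0.15, -0.9], [0, -0.15, -0.8], [0, 0, -0.5]], "twist": [0, 0, 0, 0, 0, 0, 0, 0]}}

```text
time_s: 30.55
tcp_pos: [0.5073, 0.0683, 0.3589]
eef_rot: [-0.875, 1.562, -2.416]
force: [0.0, -0.9, -2.1]
width: 0.0232
```

Call:
{"method": "carry_out", "body": {"translation": [[0, 0, -0.3], [0, 0, 0], [0, 0, 0], [0, 0, 0], [0, 0, 0], [0, 0, 0], [0, 0, 0], [0, 0, 0]], "twist": [0.6, 0.7, 0.8, 0.7, 0.3, 0, 0, 0]}}

```text
time_s: 31.55
tcp_pos: [0.5012, 0.0902, 0.3494]
eef_rot: [-1.002, 1.548, -2.867]
force: [-0.3, 0.5, -2.9]
width: 0.0232
```

Run:
```python
from h import *
go([.509,.1335,.35]);print(T()[:3,:3].round(3),observe()['force'],observe()['width'])
```

```text
tcp [0.5012 0.0902 0.3494] toolyaw -0.2943 shift/50 [-0.021 -0.102 -0.874]
[[-0.022  0.957 -0.29 ]
 [-0.006 -0.29  -0.957]
 [-1.    -0.019  0.012]] [-0.27505618  0.51811918 -2.94026492] 0.023184663868063195
```

Call:
{"method": "carry_out", "body": {"translation": [[-0.05, -0.1, -0.4], [-0.05, 0, -0.35], [0, 0, -0.12], [0, 0, 0], [0, 0, 0], [0, 0, 0], [0, 0, 0], [0, 0, 0]], "twist": [0, 0, 0, 0, 0, 0, 0, 0]}}

```text
time_s: 32.55
tcp_pos: [0.5099, 0.1331, 0.354]
eef_rot: [-0.956, 1.547, -2.822]
force: [0.3, -0.7, -2.8]
width: 0.0231
```

Run:
```python
from h import *
go([.509,.1335,.2805]);print(T()[:3,:3].round(3),observe()['force'],observe()['width'])
im,w=cloud('wrist');cv2.imwrite('pics/w6.png',im[:,:,::-1])
H=cv2.cvtColor(im,cv2.COLOR_RGB2HSV).astype(int)
b=(abs(H[...,0]-110)<12)&(H[...,1]>120)&(w[...,2]>.33)
q=w[b];
if len(q):
    print(b.sum(),np.percentile(q,[1,99],axis=0).round(4))
    p=np.polyfit(q[:,1],q[:,0],1);print(p,np.polyval(p,[.0703,.1335,.1968]))
```

```text
tcp [0.5099 0.1331 0.354 ] toolyaw -0.2957 shift/50 [ 1.47   0.008 -0.021]
[[-0.022  0.956 -0.291]
 [-0.007 -0.291 -0.957]
 [-1.    -0.019  0.013]] [ 0.34867132 -0.69932973 -2.82478394] 0.023107132447976575
26548 [[0.4957 0.1076 0.3739]
 [0.5456 0.225  0.3837]]
[0.28510993 0.47293826] [0.49298148 0.51100043 0.52904789]
```

View pics/w6.png

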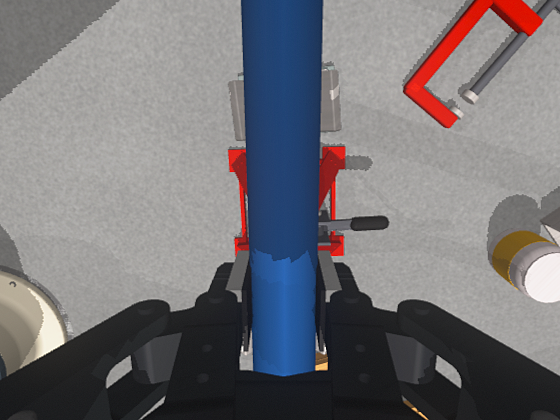

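The picture shows the tube held straight over the rest V (285,100) and the stand, in line to within about 3 mm.

Call:
{"method": "carry_out", "body": {"translation": [[0.4, 0, 0], [0.4, 0, 0], [0.2, 0, 0], [0, 0, 0], [0, 0, 0], [0, 0, 0], [0, 0, 0], [0, 0, 0]], "twist": [0.1, 0, 0, 0, 0, 0, 0, 0]}}

```text
time_s: 33.6
tcp_pos: [0.5094, 0.1326, 0.3061]
eef_rot: [-0.904, 1.553, -2.782]
force: [-0.2, 0.3, -2.5]
width: 0.0229
```

Run:
```python
from h import *
go([.509,.1335,.2805]);print(T()[:3,:3].round(3),observe()['force'],observe()['width'])
```

```text
tcp [0.5094 0.1326 0.3061] toolyaw -0.3068 shift/50 [ 0.513 -0.006 -0.02 ]
[[-0.017  0.953 -0.302]
 [-0.006 -0.302 -0.953]
 [-1.    -0.014  0.011]] [-0.24859259  0.30828934 -2.52655101] 0.022937796453917483
```

Now slowly down to contact.

Call:
{"method": "carry_out", "body": {"translation": [[0.12, 0, -0.02], [0.12, 0, 0], [0.08, 0, 0], [0.05, 0, 0], [0, 0, 0], [0, 0, 0], [0, 0, 0], [0, 0, 0]], "twist": [0, 0, 0, 0, 0, 0, 0, 0]}}

```text
time_s: 34.6
tcp_pos: [0.5094, 0.1335, 0.2862]
eef_rot: [-0.906, 1.553, -2.783]
force: [0.2, 0.7, -1.5]
width: 0.0234
```

Call:
{"method": "carry_out", "body": {"translation": [[0.03, 0, 0], [0.03, 0, 0], [0.03, 0, 0], [0, 0, 0], [0, 0, 0], [0, 0, 0], [0, 0, 0], [0, 0, 0]], "twist": [0, 0, 0, 0, 0, 0, 0, 0]}}

```text
time_s: 35.6
tcp_pos: [0.5093, 0.1335, 0.2815]
eef_rot: [-0.905, 1.553, -2.782]
force: [0.5, -0.3, -3.1]
width: 0.0231
```

Call:
{"method": "carry_out", "body": {"translation": [[0.02, 0, 0], [0.02, 0, 0], [0, 0, 0], [0, 0, 0], [0, 0, 0], [0, 0, 0], [0, 0, 0], [0, 0, 0]], "twist": [0, 0, 0, 0, 0, 0, 0, 0]}}

```text
time_s: 36.6
tcp_pos: [0.5094, 0.1335, 0.2803]
eef_rot: [-0.889, 1.554, -2.766]
force: [-0.4, -0.8, -1.6]
width: 0.0234
```

Call:
{"method": "carry_out", "body": {"translation": [[0.02, 0, 0], [0.02, 0, 0], [0, 0, 0], [0, 0, 0], [0, 0, 0], [0, 0, 0], [0, 0, 0], [0, 0, 0]], "twist": [0, 0, 0, 0, 0, 0, 0, 0]}}

```text
time_s: 37.6
tcp_pos: [0.5095, 0.1335, 0.2801]
eef_rot: [-0.849, 1.557, -2.727]
force: [-0.4, -1.0, 1.7]
width: 0.0229
```

Run:
```python
from h import *
s=observe();print(s['force'],s['wrist_torque'],s['tcp_pos'])
im,w=cloud('wrist');H=cv2.cvtColor(im,cv2.COLOR_RGB2HSV).astype(int)
b=(abs(H[...,0]-110)<12)&(H[...,1]>120)&(w[...,2]>.26)
q=w[b];top=q[(q[:,2]>.0)];
for y in np.arange(.1,.24,.02):
    k=q[abs(q[:,1]-y)<.01]
    if len(k)>50:print(y.round(2),'top',np.percentile(k[:,2],98).round(4),'x',((k[:,0].min()+k[:,0].max())/2).round(4))
```

```text
[-0.36206038 -0.95066255  1.70139268] [-0.03122302  0.12656136  0.06590703] [0.50952434 0.13347156 0.28011983]
0.1 top 0.309 x 0.5017
0.12 top 0.3095 x 0.5057
0.14 top 0.3175 x 0.5107
0.16 top 0.3097 x 0.5179
0.18 top 0.3099 x 0.524
0.2 top 0.3101 x 0.5301
0.22 top 0.3103 x 0.535
```

Call:
{"method": "carry_out", "body": {"translation": [[0.03, 0, 0], [0.03, 0, 0], [0, 0, 0], [0, 0, 0], [0, 0, 0], [0, 0, 0], [0, 0, 0], [0, 0, 0]], "twist": [0, 0, 0, 0, 0, 0, 0, 0]}}

```text
time_s: 38.65
tcp_pos: [0.5096, 0.1335, 0.2801]
eef_rot: [-0.744, 1.561, -2.622]
force: [-1.1, -0.2, 2.0]
width: 0.0231
```

Run:
```python
from h import *
s=observe();print(s['force'],s['wrist_torque'],s['tcp_pos']);print(T()[:3,:3].round(3))
for n in ['scene','side']:
    im,w=cloud(n);a=im[170:270,250:400] if n=='scene' else im[110:210,170:320]
    cv2.imwrite(f'pics/{n}7.png',cv2.resize(a[:,:,::-1],(600,400),interpolation=cv2.INTER_CUBIC))
a=np.vstack([cv2.imread('pics/scene7.png'),cv2.imread('pics/side7.png')]);cv2.imwrite('pics/both7.png',cv2.resize(a,(450,600)))
```

```text
[-1.09646439 -0.23042025  2.0094446 ] [-0.02760766  0.11989914  0.02762632] [0.50956964 0.13347774 0.28008423]
[[-0.008  0.953 -0.302]
 [-0.005 -0.302 -0.953]
 [-1.    -0.006  0.007]]
```

View pics/both7.png

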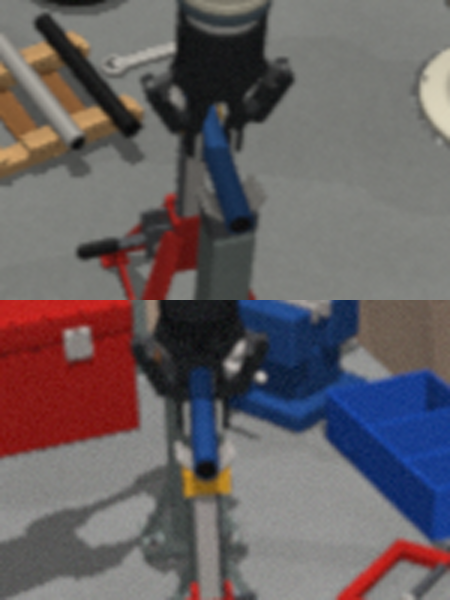

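The tube sits in both Vs: the rest is in the upper picture at (235,200) and the head in the lower one at (205,460). Now I open the gripper.

Call:
{"method": "carry_out", "body": {"translation": [[0, 0, 0], [0, 0, 0], [0, 0, 0], [0, 0, 0], [0, 0, 0], [0, 0, 0], [0, 0, 0], [0, 0, 0]], "twist": [0, 0, 0, 0, 0, 0, 0, 0], "jaw": 0}}

```text
time_s: 39.75
tcp_pos: [0.5097, 0.1335, 0.2785]
eef_rot: [-0.803, 1.559, -2.681]
force: [0.6, -0.1, 1.3]
width: 0.0855
```

Call:
{"method": "carry_out", "body": {"translation": [[-0.2, 0, 0], [-0.5, 0, 0], [-0.8, 0, 0], [-0.9, 0, 0], [-0.5, 0, 0], [0, 0, 0], [0, 0, 0], [0, 0, 0]], "twist": [0, 0, 0, 0, 0, 0, 0, 0]}}

```text
time_s: 40.75
tcp_pos: [0.5105, 0.1342, 0.4289]
eef_rot: [-0.806, 1.559, -2.684]
force: [-0.4, 0.5, 0.1]
width: 0.0856
```

Call:
{"method": "carry_out", "body": {"translation": [[0, 0, 0.4], [0, 0, 0.8], [0, 0, 0.8], [0, 0, 0.4], [0, 0, 0], [0, 0, 0], [0, 0, 0], [0, 0, 0]], "twist": [0, 0, 0, 0, 0, 0, 0, 0]}}

```text
time_s: 41.75
tcp_pos: [0.4707, 0.0136, 0.4248]
eef_rot: [-0.925, 1.551, -2.802]
force: [-0.4, -0.4, -0.1]
width: 0.0859
```

Run:
```python
from h import *
s=observe();print(s['force'],s['tcp_pos'],s['time_s'])
im,w=cloud('wrist');cv2.imwrite('pics/w8.png',im[:,:,::-1]);H=cv2.cvtColor(im,cv2.COLOR_RGB2HSV).astype(int)
b=(abs(H[...,0]-110)<12)&(H[...,1]>120)&(w[...,2]>.26)&(w[...,2]<.33)
q=w[b]
for y in np.arange(.04,.24,.02):
    k=q[abs(q[:,1]-y)<.01]
    if len(k)>30:print(y.round(2),'top',np.percentile(k[:,2],95).round(4),'x',((k[:,0].min()+k[:,0].max())/2).round(4))
print(np.percentile(q,[1,99],axis=0).round(3))
```

```text
[-0.41422556 -0.41963347 -0.12986414] [0.47071605 0.01359454 0.42475289] 41.75
0.04 top 0.3081 x 0.4822
0.06 top 0.3084 x 0.4868
0.08 top 0.3087 x 0.4926
0.1 top 0.3088 x 0.4989
0.12 top 0.3091 x 0.5048
0.14 top 0.3093 x 0.5092
[[0.473 0.039 0.299]
 [0.519 0.138 0.31 ]]
```

View pics/w8.png

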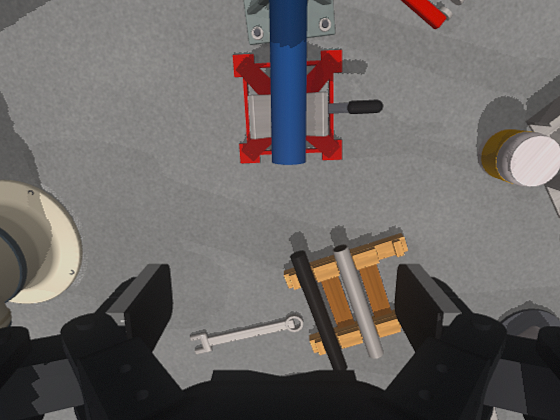

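The picture shows the tube lying centred in the head V at (290,115) and running on over the rest. The stand, the lever and the other tubes are undisturbed, and the gripper is clear.

```bash
python3 -c "
from plant import job
print(job.job_done())"
```

```text
the job is handed in; nothing more can be done
None
```

The blue tube now lies in both Vs, between the red stand and the high rest, which is the one beside it. The job is handed in at about 42 s of the 72 s allowed.

**Stand:** I lifted the column six notches and lowered it until column and head bore on the pawl. It sat at 90.0 mm above the start, with the wrist force reversed, and then I let go. The head V axis measured 0.2948 m against 0.2950 m for the rest.

**Tube:** I lowered it into the two Vs until contact, with a force of about 2 N, then opened the gripper and moved it clear.

**Last checks:**
- **In place:** The last picture shows the tube in the head V, and the view before release showed it in the rest V. The far end was not re-imaged after release.
- **Other things:** The stand is upright, and everything else visible is where it was.
- **Not perfectly level:** The tube's top rises about 1.2 mm over the 100 mm I could see. The line between the Vs is about 0.1 rad off the rest's own V, so the tube sits about 1–2 mm above the nominal height there. Camera calibration error of about 2 mm could also account for part of this.

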